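Put the filter of the microscope light source in with its gate lever

ROBOT

A 6-joint arm with a two-finger parallel gripper is mounted at the origin on the work surface. World frame = base frame: x ahead of the robot, y to its left, z up, the work surface at z = 0. Lengths are in mm, angles in rad, forces in N, time in s.
With the tool pointing down it reaches from about 275 to 850 mm from the base axis. Payload 19 kg.
Tool frame: the origin (TCP) lies midway between the tips of the shut fingers; the grasp point (between the pads) lies 19 mm behind it; z points along the fingers, y is the direction in which the jaws open and shut (so a half turn about z gives the same grasp; the last joint's range is limited). The gripper opens to 85 mm and grips with 20 to 120 N. Pads are 22 mm wide; open, the fingers measure 114 mm over their backs; the gripper's body (76 mm by 85 mm) begins 54 mm behind the grasp point. The pads swing forward as they close: fully open they stand 13 mm farther back than shut.
Start: joints at [1.013, 0.15, 1.437, -0, 1.554, -0.134], TCP at [236.454, 524.095, 196.767] pointing down, gripper open.
Joint ranges: [-2.8, 2.8], [-0.68, 2.1], [0.12, 2.68], [-1.39, 4.53], [0.16, 2.79], [-2.81, 2.81]. Speed limits (rad/s): [1.89, 1.89, 2.22, 3.01, 3.01, 3.01].

INTERFACE

Orientations are given as a rotation vector (axis times angle).
In Python, from bench import status, optics, order gives the robot as it stands.
- The arm moves only by the tool servo_tool, never from a script. Its argument "plan" is a list of rows, each a list of 7 numbers: the turn, a rotation vector about the tool's x, y, z each as a share of 8 degrees, from -1 to 1, then the shift along the tool's x, y, z each as a share of 0.05 m, from -1 to 1, then the gripper command: -1 is shut, 1 is fully open, values between are in proportion. A call has 1 to 20 rows; each row shifts and turns the commanded pose from where the row before left it, along the tool's axes as they then stand; what a row does not reach is not made up. A row lasts 1/8 s, in which the tool goes at most 62.5 mm and 10.7 degrees, less where a joint would pass 70% of its speed; a pose out of reach is approached as far as the arm can. A call with a number of a shift or a turn outside -1 to 1 is refused whole. A call with a gripper value outside its range is refused whole. The fingers move at their own pace and stop on an object; the grip force is fixed at half the most. Time passes only in rows, so rows that do not move let the fingers close. It gives the time, the measured TCP pose, the force and the opening at its end, in the units of the state.
- status.state(): the state, without advancing time (a new reading comes with each control period).
- optics.snapshot(name): name is "side" or "top"; returns the picture (400x640x3 uint8, red, green, blue); there is no depth.
- optics.camera_model(name): a dict with "vfov" (degrees; the focal length in pixels is half the picture's height over the tangent of half this angle, whatever the lens; pixels are square), "cx", "cy" (the principal point, pixels), "eye" and "rotation" of the camera in the world. Camera axes: x right, y down, z forward; pixel columns grow to the right and rows downward; lengths in mm; the calibration is good to about 2 mm. A picture is of the moment at which its call begins. camera_model takes no time and is no camera call.
- order.close_job(): hands the job in, once; it reports no verdict.
Trained networks look in the newest picture that a camera, given by its name, has taken for a name from the list of things; names that differ only in an ending like _2 or _b are one class to them, and where a whole thing is asked for, a point or a joint stands for the part that bears it (a point fixed in the world has none). Each returns a list of dicts, best first, with "p" (0 to 1); they miss things now and then, are a little off and sometimes report something else, mostly with a low value. They report only what shows in the picture. A call takes as long as a camera call. They do not tell look-alikes from the thing itself.
- optics.regions_of(camera, query): "pixels" (400x640 bool, what is visible of it) and "rect" ([left, top, width, height] in pixels, round what is visible of it).
The state is a dict: "clock": time; "qpos": joint angles; "qvel": joint speeds; "tau": joint torques, N m; "eef_pos": TCP position; "tool_rot": TCP orientation; "wrist_force": force on the tool from outside, world axes, zero at the start; "moment": the same for the moment, N m; "opening": opening from 0.0 (shut) to 1.0 (fully open).
Only numpy, scipy, OpenCV 4.12 (cv2) and the standard library are available. Lean on these libraries where they do the work, as an engineer would, in place of code of your own. Each camera call takes 0.05 s, during which the arm holds its last target. There are 200 camera calls.

TASK

Bring the filter into the beam of the microscope light source: with the fingertips, push the square knob of its gate lever away along the L-shaped slot to the corner, then round the corner and sideways until it is fully home at the slot's end, and leave it there. Only push the knob, do not pinch it between the fingers, and leave the vials, the dish and everything else around undisturbed.

Things in the scene. Friction and masses are not known exactly. Their poses are not given: they have to be found in the camera images.
- lightbox: fibre-optic light source, fixed: white box, flat aluminium cover, 200 (x) x 260 (y) x 100 high; origin at the centre of its underside, on the table; x points away from the robot at yaw 0, y left. Two goosenecks leave its far (+x) side, within 250 of the origin along x, 95 along y, 135 high. L slot in the cover, 17 wide: first leg 65 along +x, second leg 50 along +y; its ends stop the lever
- knob_mid (a point): centre of the lever's knob: upright square black block, 24 x 24, 34 high (8 to 42 above the cover; this point 25 above it), on a steel pin of diameter 14 that runs in the slot with 1.5 play each side. Sides parallel to the light source's x and y; it never turns, slides only level along the slot, needs 1 to 3 N, stays where it is left; short of the corner it cannot go sideways
- slot_start (a point): near end of the first leg, where the pin's axis is with the lever fully back; on the cover's upper surface (100 above the table)
- slot_corner (a point): corner of the L, the pin's axis there; on the cover's upper surface
- slot_end (a point): end of the second leg, the pin's axis there; on the cover's upper surface
- lever_along (a joint): lever's travel along the first leg (light source's +x), m: 0 at slot_start, 0.065 at the corner (about 0.0665 hard against the far wall)
- lever_across (a joint): lever's travel along the second leg (light source's +y), m: 0 in the first leg, 0.050 at slot_end (about 0.0515 hard against the end)
- face_near: the near side face of the square knob (24 wide, 34 high); origin 1 mm inside the centre of the face; axes as the light source. The face looks along the light source's own -x
- face_far: the far side face of the square knob (24 wide, 34 high); origin 1 mm inside the centre of the face; axes as the light source. The face looks along the light source's own +x
- face_right: the right side face of the square knob (24 wide, 34 high); origin 1 mm inside the centre of the face; axes as the light source. The face looks along the light source's own -y
- face_left: the left side face of the square knob (24 wide, 34 high); origin 1 mm inside the centre of the face; axes as the light source. The face looks along the light source's own +y
- vial_a: screw-cap glass specimen vial, diameter 27, height 55, standing on the light source's cover in its far right corner; origin at the centre of its underside. Not part of the job
- vial_b: a second vial like vial_a, standing on the cover towards its far left corner; origin at the centre of its underside. Not part of the job
- dish: lidded petri dish, diameter 62, height 14, lying on the cover near its left edge, on the robot's side; origin at the centre of its underside. Not part of the job
- jar: specimen jar, diameter 64, height 85, on the table to the robot's right; origin at the centre of its underside. Not part of the job
- mug: white mug, diameter 80, height 92, on the table to the right; origin at the centre of its underside. Not part of the job
- cap: white vial cap, diameter 27, height 13, on the table to the left; origin at the centre of its underside. Not part of the job
- notepad: paper pad 150 x 100 x 12, on the table to the left; origin at the centre of its underside. Not part of the job
Things that resemble listed ones, but are neither listed nor needed, are in the scene too. What is shaped like the vial_b but turquoise is not meant.

How it is judged (in metres and radians):
On the way, in this order (a step that is already met when the one before it is completed fails the run):
1. the lever has been pushed along the first leg to the corner (value of joint lever_along above 0.0615 m and value of joint lever_across below 0.012 m).
2. the lever is at the end of the second leg (value of joint lever_across above 0.046 m), for 0.2 s.
At the end, for the whole second after the job is handed in: the lever stands at the end of the second leg (within 4 mm of slot_end along the second leg), at rest, and every bystander is upright within 20 mm of where it was (value of joint lever_along between 0.061 and 0.069 m and value of joint lever_across above 0.046 m and velocity of joint lever_across below 0.005 m/s and linear speed of face_near below 0.005 m/s and not (distance of vial_a from where it was at the start of the episode above 0.02 m) and not (distance of vial_b from where it was at the start of the episode above 0.02 m) and not (distance of dish from where it was at the start of the episode above 0.02 m) and not (distance of jar from where it was at the start of the episode above 0.02 m) and not (distance of mug from where it was at the start of the episode above 0.02 m) and not (distance of cap from where it was at the start of the episode above 0.02 m) and not (distance of notepad from where it was at the start of the episode above 0.02 m) and not (angle between vial_a's own z axis and vertical above 0.4 rad) and not (angle between vial_b's own z axis and vertical above 0.4 rad) and not (angle between dish's own z axis and vertical above 0.4 rad) and not (angle between jar's own z axis and vertical above 0.4 rad) and not (angle between mug's own z axis and vertical above 0.4 rad) and not (angle between cap's own z axis and vertical above 0.4 rad) and not (angle between notepad's own z axis and vertical above 0.4 rad)); the robot touches nothing.
It fails at once if the knob is pinched: two opposite side faces pressed by the fingers at once ((contact force between the fingers and face_near above 1 N and contact force between the fingers and face_far above 1 N) or (contact force between the fingers and face_left above 1 N and contact force between the fingers and face_right above 1 N)).
It fails at once if a vial, the dish or another bystander is lifted, moved more than 20 mm or tipped (distance of any of vial_a, vial_b, dish, jar, mug, cap, notepad from where it was at the start of the episode above 0.02 m or angle between any of vial_a, vial_b, dish, jar, mug, cap, notepad's own z axis and vertical above 0.4 rad).
It also fails if it takes over 40 s, if anything falls off the work surface, if the arm or the gripper's body presses on something with over 40 N, if the wrist force passes 120 N, or if a joint passes its speed limit or range.

## Working session

There is one attempt and no reset: what is moved stays moved. The work goes in short steps, Python scripts to look and compute and a tool call to move; the robot and the scene stay as the last step left them, time stands still between calls to the robot, and variables do not carry over. Pictures are saved under pics/ and viewed, about 8 in all and at most 12, crops included, and the job is handed in when it is done.

Besides the shell and the picture viewer there is one more tool, called after ">>>" as name(argument=value, ...) on one line, values as JSON. servo_tool: Moves the arm, as the interface text tells. Its arguments: {"type":"object","properties":{"plan":{"type":"array"}},"required":["plan"]}

```bash
mkdir -p pics
cat > h.py <<'E'
import numpy as np, cv2
from bench import status, optics, order
def cam(n):
    m=optics.camera_model(n); f=200/np.tan(np.radians(m["vfov"])/2)
    return f,m["cx"],m["cy"],np.array(m["eye"],float),np.array(m["rotation"],float),m
def ray(n,u,v):
    f,cx,cy,e,R,_=cam(n); d=R@np.array([(u-cx)/f,(v-cy)/f,1]); return e,d
def onz(n,u,v,z):
    e,d=ray(n,u,v); return e+d*(z-e[2])/d[2]
def proj(n,p):
    f,cx,cy,e,R,_=cam(n); q=R.T@(np.array(p,float)-e); return np.array([cx+f*q[0]/q[2],cy+f*q[1]/q[2]])
def save(n,name):
    im=optics.snapshot(n); cv2.imwrite("pics/"+name,im[:,:,::-1]); return im
E
python3 - <<'E'
from h import *
for n in ["top","side"]:
    save(n,n+"0.png"); print(n,optics.camera_model(n))
    for q in ["lightbox","knob_mid","vial_a","dish"]:
        for r in optics.regions_of(n,q)[:4]:
            v,u=np.nonzero(r["pixels"]); print(q,round(r["p"],2),r["rect"],u.mean().round(1),v.mean().round(1))
print(status.state())
E
```

```text
top {'vfov': 44.30118616128006, 'cx': 313.81301831198664, 'cy': 201.0860021490121, 'eye': array([ 263.08126716,   -9.09354285, 1735.04356621]), 'rotation': array([-2.15085534,  2.11834568, -0.14988369])}
lightbox 0.84 [249.7, 106.2, 86.6, 110.5] 296.2 171.9
lightbox 0.26 [182.1, 140.6, 31.3, 45.2] 198.5 162.4
vial_a 0.61 [262.1, 120.8, 9.7, 10.5] 267.2 126.7
vial_a 0.53 [282.5, 146.3, 9.6, 9.0] 285.2 149.7
vial_a 0.52 [322.1, 157.5, 10.6, 7.7] 327.5 161.8
vial_a 0.34 [248.0, 103.2, 89.3, 113.0] 296.3 171.3
dish 0.7 [251.5, 168.5, 19.5, 19.9] 262.8 177.8
side {'vfov': 52.978316604546684, 'cx': 316.1839814684398, 'cy': 200.84078755857018, 'eye': array([ 439.30562466,  929.79514331, 1003.69800595]), 'rotation': array([-0.09810343,  2.85885284, -1.22041421])}
lightbox 0.8 [198.5, 181.3, 124.6, 90.1] 276.2 230.0
knob_mid 0.67 [297.4, 202.8, 10.2, 15.3] 301.9 210.3
vial_a 0.66 [212.8, 275.6, 13.2, 14.0] 216.6 280.9
vial_a 0.59 [250.2, 211.4, 10.0, 14.3] 255.0 218.1
dish 0.66 [270.8, 235.2, 24.2, 16.6] 282.7 243.5
{'clock': 0.5, 'qpos': array([ 1.01298130e+00,  1.50530761e-01,  1.43746293e+00,  4.40272860e-06,
        1.55380034e+00, -1.34026009e-01]), 'qvel': array([ 0.00154762,  0.00088977, -0.00044917,  0.00102372,  0.00049316,
       -0.00040327]), 'tau': array([-1.67397629e-03, -7.12300658e+01, -5.70735562e+01, -4.39363239e-04,
        1.86268415e-03, -2.78707404e-05]), 'eef_pos': array([236.44811107, 524.06901469, 196.71768744]), 'tool_rot': array([-6.60700814e-01, -3.07125768e+00,  2.95231613e-04]), 'wrist_force': array([ 0.85686137,  0.1109842 , -0.17273655]), 'moment': array([ 0.01231408,  0.0661029 , -0.00390817]), 'opening': 1.0029408622894898}
```

```bash
cd pics; python3 -c "
import cv2,numpy as np
a=cv2.imread('top0.png');b=cv2.imread('side0.png')
print(a.shape)"
```

```text
(400, 640, 3)
```

View pics/top0.png

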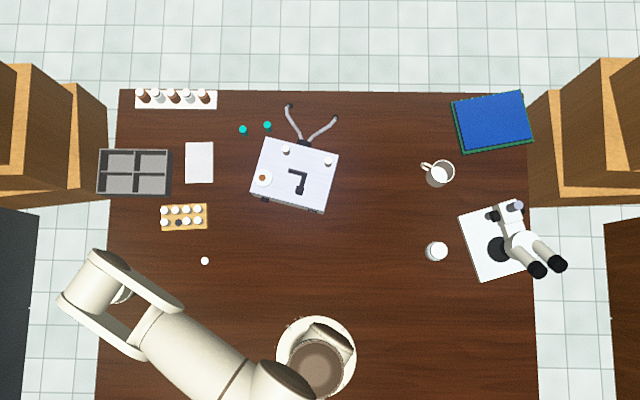

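View pics/side0.png

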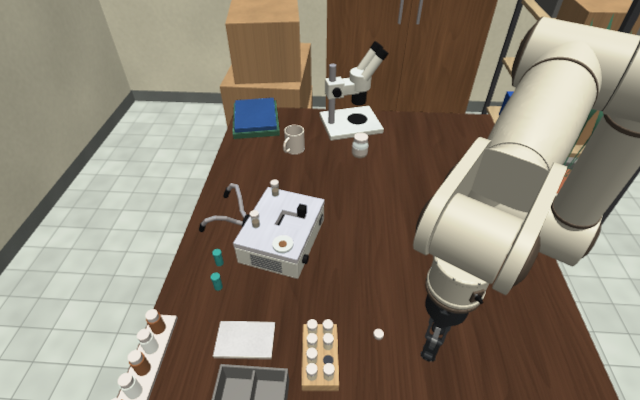

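The top picture shows the box at about (295,175). The knob is near (300,190), with the slot running up to about (302,171) and then left to about (290,171). The white vials are at (285,149) and (327,161), and the dish at (263,178). The turquoise look-alikes at (242,129) and (267,125) are off the box. In the side picture the knob is at (302,210). Next I'll fit the box pose.

```bash
sed -i 's/np.array(m\["rotation"\],float),m/cv2.Rodrigues(np.array(m["rotation"],float))[0],m/' h.py
cat >> h.py <<'E'
def W(pose,p):
    x,y,a=pose; c,s=np.cos(a),np.sin(a); return np.array([x+c*p[0]-s*p[1],y+s*p[0]+c*p[1],p[2]])
E
python3 - <<'E'
from h import *
from scipy.optimize import minimize
im={n:save(n,n+"1.png") for n in("top","side")}
mk={}
for n in im: 
    m=optics.regions_of(n,"lightbox")[0]["pixels"].astype(np.uint8)
    mk[n]=m
    c=max(cv2.findContours(m,0,2)[0],key=cv2.contourArea)
    mk[n]=cv2.fillPoly(np.zeros((400,640),np.uint8),[c],1)
B=[(x,y,z) for x in(-100,100) for y in(-130,130) for z in(0,100)]
def cost(p,ns=("top","side")):
    t=0
    for n in ns:
        pts=np.array([proj(n,W(p,b)) for b in B])
        h=cv2.convexHull((pts*16).astype(np.int32))
        k=np.zeros((400,640),np.uint8); cv2.fillConvexPoly(k,h,1,shift=4)
        t+=1-(k&mk[n]).sum()/(k|mk[n]).sum()
    return t
c0=onz("top",295,175,100)
best=None
for a in np.arange(-.6,.61,.1):
    r=minimize(cost,[c0[0],c0[1],a],method="Nelder-Mead",options=dict(initial_simplex=[[c0[0],c0[1],a],[c0[0]+15,c0[1],a],[c0[0],c0[1]+15,a],[c0[0],c0[1],a+.1]]))
    if best is None or r.fun<best.fun: best=r
p=best.x; print(p,best.fun,cost(p,("top",)),cost(p,("side",)))
np.save("pose.npy",p)
T=lambda w:(W((0,0,0),(0,0,0)))
def loc(w): 
    c,s=np.cos(p[2]),np.sin(p[2]); d=w[:2]-p[:2]; return np.round([c*d[0]+s*d[1],-s*d[0]+c*d[1]],1)
# knob triangulation
for n,(u,v) in dict(top=(300,189),side=(301.9,210.3)).items(): print(n,"knob",loc(onz(n,u,v,142 if n=="top" else 125)))
for n,l in dict(top=[(285.2,149.7),(327.5,161.8)],side=[(255,218),(275,187)]).items(): print("vials",[loc(onz(n,*q,150 if n=="top" else 127)) for q in l])
print("dish",loc(onz("top",262.8,177.8,110)))
out=[]
for n,(u,v) in dict(top=(295,175),side=(280,228)).items():
    s=8 if n=="top" else 6
    u0,v0=u-50,v-50
    if n=="side": u0,v0=u-65,v-55
    w,h=(100,100) if n=="top" else (130,110)
    z=4 if n=="top" else 4
    z=5.5 if n=="top" else 5
    im2=cv2.resize(im[n][v0:v0+h,u0:u0+w],None,fx=z,fy=z,interpolation=cv2.INTER_CUBIC)[:,:,::-1].copy()
    for A,Bb in [(i,j) for i in B for j in B if sum(x!=y for x,y in zip(i,j))==1 and i<j]:
        a=[tuple(int(t) for t in (proj(n,W(p,q))-[u0,v0]+.5)*z) for q in(A,Bb)]
        cv2.line(im2,a[0],a[1],(0,0,255),1)
    cv2.imwrite(f"pics/c_{n}.png",im2)
E
```

```text
Traceback (most recent call last):
  File "h.py", line 11, in proj
    f,cx,cy,e,R,_=cam(n); q=R.T@(np.array(p,float)-e); return np.array([cx+f*q[0]/q[2],cy+f*q[1]/q[2]])
                  ~~~^^^
  File "h.py", line 4, in cam
    m=optics.camera_model(n); f=200/np.tan(np.radians(m["vfov"])/2)
ValueError: time passes only in moves, steps and waits
```

```bash
sed -i 's/^def cam(n)/import functools\n@functools.cache\ndef cam(n)/' h.py
cat > fit.py <<'E'
from h import *
from scipy.optimize import minimize
im={n:save(n,n+"1.png") for n in("top","side")}
mk={}
for n in im: 
    m=optics.regions_of(n,"lightbox")[0]["pixels"].astype(np.uint8)
    c=max(cv2.findContours(m,0,2)[0],key=cv2.contourArea)
    mk[n]=cv2.fillPoly(np.zeros((400,640),np.uint8),[c],1)
B=[(x,y,z) for x in(-100,100) for y in(-130,130) for z in(0,100)]
def cost(p,ns=("top","side")):
    t=0
    for n in ns:
        pts=np.array([proj(n,W(p,b)) for b in B])
        h=cv2.convexHull((pts*16).astype(np.int32))
        k=np.zeros((400,640),np.uint8); cv2.fillConvexPoly(k,h,1,shift=4)
        t+=1-(k&mk[n]).sum()/(k|mk[n]).sum()
    return t
c0=onz("top",295,175,100)
best=None
for a in np.arange(-.6,.61,.2):
    r=minimize(cost,[c0[0],c0[1],a],method="Nelder-Mead",options=dict(initial_simplex=[[c0[0],c0[1],a],[c0[0]+15,c0[1],a],[c0[0],c0[1]+15,a],[c0[0],c0[1],a+.1]]))
    if best is None or r.fun<best.fun: best=r
p=best.x; print(p,best.fun,cost(p,("top",)),cost(p,("side",)))
np.save("pose.npy",p)
def loc(w): 
    c,s=np.cos(p[2]),np.sin(p[2]); d=w[:2]-p[:2]; return np.round([c*d[0]+s*d[1],-s*d[0]+c*d[1]],1)
for n,(u,v) in dict(top=(300,189),side=(301.9,210.3)).items(): print(n,"knob",loc(onz(n,u,v,142 if n=="top" else 125)))
for n,l in dict(top=[(285.2,149.7),(327.5,161.8)],side=[(255,218),(275,187)]).items(): print("vials",[loc(onz(n,*q,150 if n=="top" else 127)) for q in l])
print("dish",loc(onz("top",262.8,177.8,110)))
for n,(u0,v0,w,h,z) in dict(top=(245,125,100,100,5.5),side=(215,170,130,115,5)).items():
    im2=cv2.resize(im[n][v0:v0+h,u0:u0+w],None,fx=z,fy=z,interpolation=cv2.INTER_CUBIC)[:,:,::-1].copy()
    for A,Bb in [(i,j) for i in B for j in B if sum(x!=y for x,y in zip(i,j))==1 and i<j]:
        a=[tuple(int(t) for t in (proj(n,W(p,q))-[u0,v0]+.5)*z) for q in(A,Bb)]
        cv2.line(im2,a[0],a[1],(0,0,255),1)
    cv2.imwrite(f"pics/c_{n}.png",im2)
E
python3 fit.py
```

```text
[ 6.13456003e+02  8.36978694e+01 -2.32979242e-01] 0.3140151944891909 0.15586623842811265 0.15814895606107826
top knob [-56.4 -36.1]
side knob [-57.4 -38.3]
vials [array([58.7, 44.2]), array([  52.9, -102. ])]
vials [array([66.9, 36.6]), array([  61. , -112.5])]
dish [-44.6  98.2]
```

View pics/c_top.png

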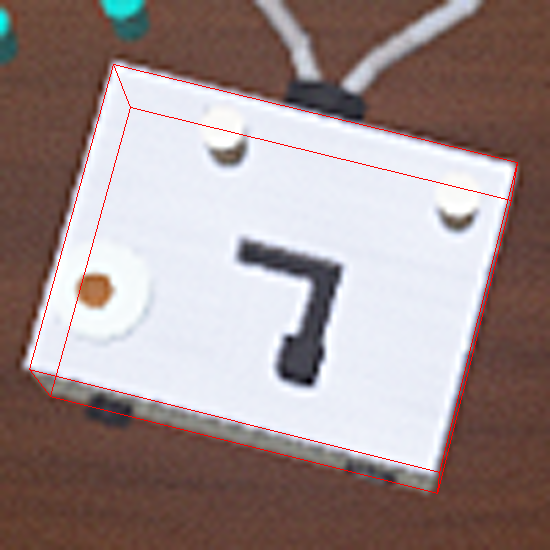

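View pics/c_side.png

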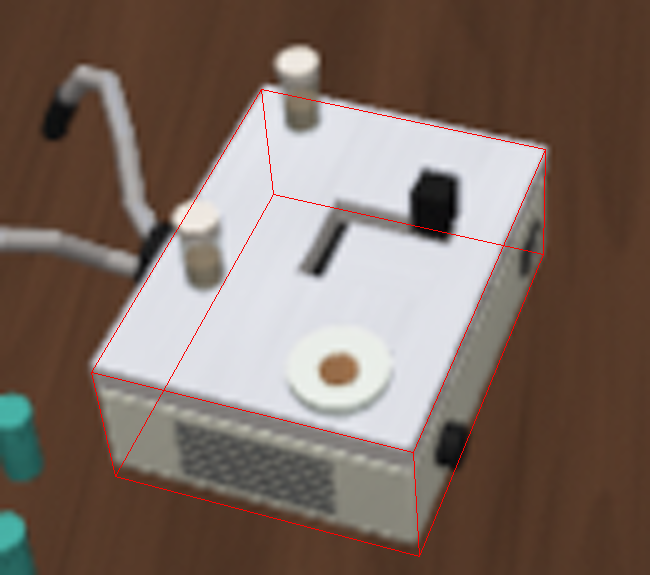

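The overlay matches the box outline within a few mm: yaw -0.233, knob at about (-57,-37) in the box frame. Vials a and b and the dish are well clear of the push path. Now the slot and knob positions in the box frame, and the tool axes.

```bash
cat >> h.py <<'E'
P=np.load("pose.npy")
def loc(w):
    c,s=np.cos(P[2]),np.sin(P[2]); d=np.array(w)[:2]-P[:2]; return np.round([c*d[0]+s*d[1],-s*d[0]+c*d[1]],1)
def plan(l,z,yaw=None):
    "local target -> shift in tool axes (mm), turn"
    s=status.state(); R=cv2.Rodrigues(np.array(s["tool_rot"]))[0]
    d=W(P,(l[0],l[1],z))-s["eef_pos"]; return np.round(R.T@d,1)
E
python3 - <<'E'
from h import *
def c(n,x,y,z):
    u0,v0,s=((245,125,5.5) if n=="top" else (215,170,5)); return loc(onz(n,u0+x/s-.5,v0+y/s-.5,z))
print("top knob topface corners far-left,far-right",c("top",290,333,142),c("top",326,342,142), "bottom near",c("top",277,378,108),c("top",312,387,108))
print("top slot end",c("top",240,250,100),"corner far right",c("top",343,264,100))
print("side slot end",c("side",310,272,100),"corner",c("side",335,203,100))
print("side knob top face",[c("side",*q,142) for q in((427,170),(459,180),(446,213),(413,205))],"bottom",[c("side",*q,108) for q in((413,230),(447,238))])
for n in("top","side"):
    print(n,[loc(onz(n,*q,100)) for q in []])
s=status.state();R=cv2.Rodrigues(np.array(s["tool_rot"]))[0];print(R.round(3)); 
a=P[2]; print("local x in tool",R.T@[np.cos(a),np.sin(a),0], "deg",np.degrees(np.arctan2(*(R.T@[np.cos(a),np.sin(a),0])[1::-1])))
print("shift to above",plan((-95,-37),230))
E
```

```text
top knob topface corners far-left,far-right [-45.8 -23.9] [-45.8 -46.2] bottom near [-69. -20.] [-69.1 -42.2]
top slot end [ 4.5 23.2] corner far right [ 11.4 -40.8]
side slot end [ 6.8 17.2] corner [ 13.6 -43.4]
side knob top face [array([-47.9, -48.6]), array([-69.6, -46. ]), array([-71.1, -16.7]), array([-49.8, -17.3])] bottom [array([-44.6, -28.2]), array([-67. , -27.8])]
top []
side []
[[-0.912  0.411 -0.   ]
 [ 0.411  0.912 -0.   ]
 [ 0.    -0.    -1.   ]]
local x in tool [-9.81852667e-01  1.89645289e-01 -6.12616756e-05] deg 169.06791556640476
shift to above [-438.5 -300.8  -33.2]
```

>>> servo_tool(plan=[[0,0,-0.7,0,0,-0.4,-1],[0,0,-0.666,0,0,-0.3,-1],[0,0,0,-0.4,-0.4,0,-1],[0,0,0,-0.7,-0.7,0,-1],[0,0,0,-0.7,-0.7,0,-1],[0,0,0,-0.7,-0.7,0,-1],[0,0,0,-0.7,-0.7,0,-1],[0,0,0,-0.7,-0.7,0,-1],[0,0,0,-0.7,-0.7,0,-1],[0,0,0,-0.7,-0.7,0,-1],[0,0,0,-0.7,-0.7,0,-1],[0,0,0,-0.7,-0.7,0,-1],[0,0,0,-0.4,-0.5,0,-1],[0,0,0,-0.2,-0.2,0,-1],[0,0,0,0,0,0,-1]])

```text
clock: 2.78
eef_pos: [506.2, 79.7, 231.7]
tool_rot: [-0.367, -3.12, -0.0]
wrist_force: [-0.5, 0.2, -0.3]
opening: 0.002
```

```bash
cat > st.py <<'E'
from h import *
s=status.state(); R=cv2.Rodrigues(np.array(s["tool_rot"]))[0]
a=P[2]; print(s["clock"],"local",loc(s["eef_pos"]),s["eef_pos"].round(1),"F",s["wrist_force"].round(1),s["opening"],"yaw err deg",np.degrees(np.arctan2(*(R.T@[-np.cos(a),-np.sin(a),0])[1::-1])).round(2),"tilt",R[:,2].round(3))
print("to approach",plan((-95,-34),118))
E
python3 st.py
python3 -c "
from h import *
o=[]
for n,(u0,v0,w,h,z) in dict(top=(245,125,100,100,4),side=(215,150,130,130,4)).items():
    o.append(cv2.resize(save(n,n+'2.png')[v0:v0+h,u0:u0+w],(400,400),interpolation=2)[:,:,::-1])
cv2.imwrite('pics/d2.png',np.hstack(o))"
```

```text
2.775 local [-103.4  -28.7] [506.2  79.7 231.7] F [-0.5  0.2 -0.3] 0.0020975008984194404 yaw err deg -0.06 tilt [-0.  0. -1.]
to approach [ -8.5  -5.3 113.7]
```

View pics/d2.png

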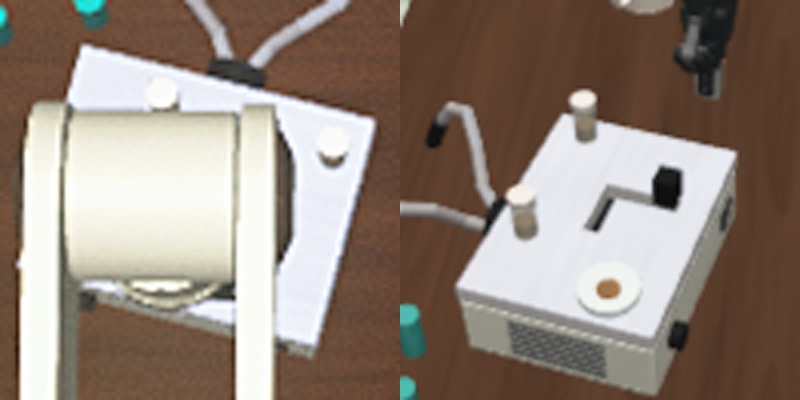

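The top view is blocked by the arm, but the side view shows the shut fingers short of the knob at about (705,95) in the crop. Nothing has been disturbed. Now lowering.

>>> servo_tool(plan=[[0,0,0,-0.08,-0.1,0.5,-1],[0,0,0,0,0,0.7,-1],[0,0,0,0,0,0.6,-1],[0,0,0,0,0,0.3,-1],[0,0,0,0,0,0.2,-1],[0,0,0,0,0,0,-1]])

```text
clock: 3.62
eef_pos: [508.9, 74.3, 116.9]
tool_rot: [-0.365, -3.12, 0.0]
wrist_force: [-0.2, -0.1, 0.1]
opening: -0.003
```

```bash
python3 st.py
python3 -c "
from h import *
u0,v0,w,h=215,150,130,100
cv2.imwrite('pics/d3.png',cv2.resize(save('side','side3.png')[v0:v0+h,u0:u0+w],None,fx=5,fy=5,interpolation=2)[:,:,::-1])"
```

```text
3.625 local [-99.6 -33.3] [508.9  74.3 116.9] F [-0.2 -0.1  0.1] -0.002918353783643275 yaw err deg 0.02 tilt [-0. -0. -1.]
to approach [-4.6 -0.7 -1.1]
```

View pics/d3.png

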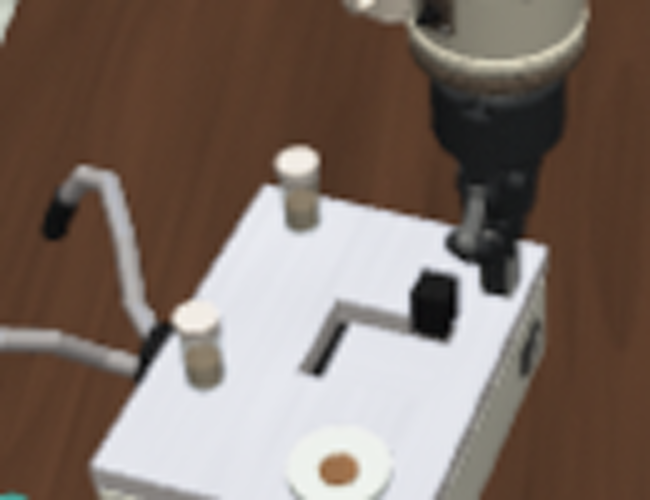

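The fingers stand just on the near side of the knob, level with it. Pushing along the first leg.

>>> servo_tool(plan=[[0,0,0,-0.1,0,0,-1],[0,0,0,-0.1,0,0,-1],[0,0,0,-0.1,0,0,-1],[0,0,0,-0.1,0,0,-1],[0,0,0,-0.1,0,0,-1],[0,0,0,-0.1,0,0,-1],[0,0,0,-0.1,0,0,-1],[0,0,0,-0.1,0,0,-1],[0,0,0,-0.1,0,0,-1],[0,0,0,-0.1,0,0,-1],[0,0,0,-0.1,0,0,-1],[0,0,0,-0.1,0,0,-1],[0,0,0,-0.1,0,0,-1],[0,0,0,-0.1,0,0,-1],[0,0,0,-0.1,0,0,-1]])

```text
clock: 5.55
eef_pos: [582.1, 56.6, 116.8]
tool_rot: [-0.365, -3.12, 0.0]
wrist_force: [-0.4, 0.2, -0.3]
opening: -0.004
```

```bash
python3 st.py
python3 -c "
from h import *
u0,v0,w,h=215,150,130,100
cv2.imwrite('pics/d4.png',cv2.resize(save('side','side4.png')[v0:v0+h,u0:u0+w],None,fx=5,fy=5,interpolation=2)[:,:,::-1])"
```

```text
5.55 local [-24.2 -33.6] [582.1  56.6 116.8] F [-0.4  0.2 -0.3] -0.003973721585587929 yaw err deg -0.01 tilt [-0. -0. -1.]
to approach [70.8 -0.4 -1.2]
```

View pics/d4.png

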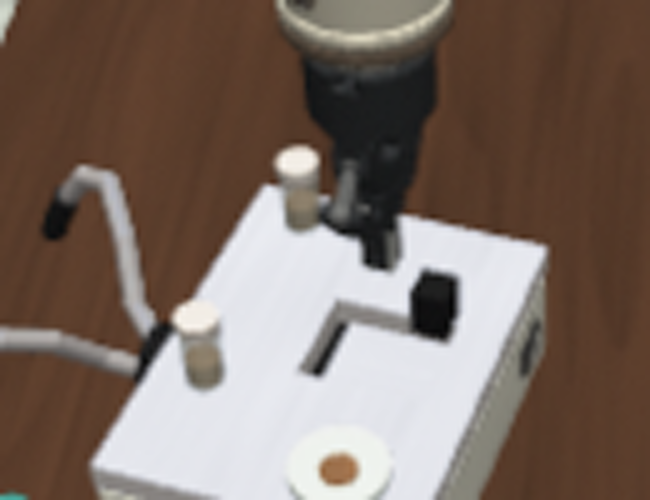

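The fingers passed to the right of the knob without touching it, and the force reads about 0. I'll compare where the TCP projects with where the tip shows.

Run:
```python
from h import *
s=status.state(); q=proj("side",s["eef_pos"]); print("tcp crop px",(q-[215,150]+.5)*5)
for z in(100,142):
  for c in[(-70,-46),(-70,-22),(-46,-22),(-46,-46)]: print(z,c,((proj("side",W(P,(*c,z)))-[215,150]+.5)*5).round(0))
for k in[(7,-34),(7,16)]: print("slot",k,((proj("side",W(P,(*k,100)))-[215,150]+.5)*5).round(0), ((proj("top",W(P,(*k,100)))-[245,125]+.5)*5.5).round(0))
for c in[(-100,-130),(-100,130),(100,130),(100,-130)]: print(c,((proj("side",W(P,(*c,100)))-[215,150]+.5)*5).round(0))
```

```text
tcp crop px [383.79474123 307.10555829]
100 (-70, -46) [461. 328.]
100 (-70, -22) [449. 354.]
100 (-46, -22) [412. 346.]
100 (-46, -46) [425. 320.]
142 (-70, -46) [460. 280.]
142 (-70, -22) [447. 307.]
142 (-46, -22) [410. 298.]
142 (-46, -46) [423. 272.]
slot (7, -34) [339. 315.] [330. 268.]
slot (7, 16) [310. 371.] [252. 249.]
(-100, -130) [545. 250.]
(-100, 130) [413. 553.]
(100, 130) [ 91. 472.]
(100, -130) [261. 189.]
```

Run:
```python
from h import *
print("start",proj("side",(236.45,524.1,196.8)),proj("side",(236.45,524.1,209.8)),proj("top",(236.45,524.1,196.8)))
print("above, crop2",(proj("side",(506.2,79.7,231.7))-[215,150]+.5)*[400/130]*1+[400,0])
print("low, d3",(proj("side",(508.9,74.3,116.9))-[215,150]+.5)*5)
im=cv2.imread("pics/side0.png")[300:380,390:480]
cv2.imwrite("pics/s0.png",cv2.resize(im,None,fx=6,fy=6,interpolation=2))
```

```text
start [428.24297062 350.05644035] [429.42934477 347.13393978] [148.19671521 283.40074263]
above, crop2 [709.01888936 123.48432287]
low, d3 [499.61675646 333.10528981]
```

View pics/s0.png

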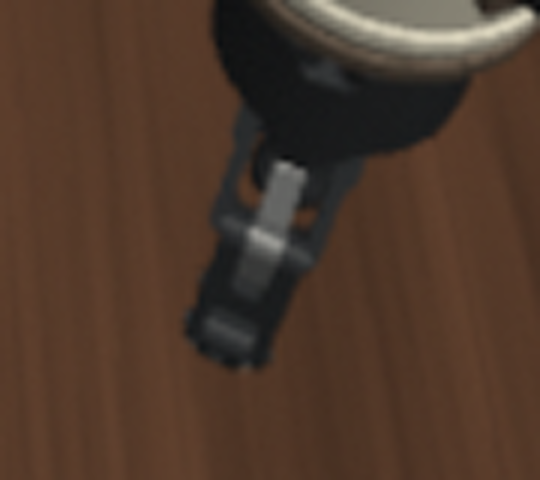

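Run:
```python
from h import *
t=np.array([236.45,524.1,196.8]); yt=np.array([.411,.912,0]); xt=np.array([-.912,.411,0])
for off in(-50,50):
  for z in(0,13): print("start finger",off,z,proj("side",t+yt*off+[0,0,z]).round(1))
# now: dark pixels under fingers in the current side picture, colum profile
s=status.state(); print(s["eef_pos"],s["qpos"])
g=cv2.cvtColor(cv2.imread("pics/side4.png"),6)
print(g[196:212,284:300])
t=s["eef_pos"]
for dy in(0,-35):
  for dz in (0,35): print(dy,dz,proj("side",W(P,(-24.2,-33.6+dy,117+dz))).round(1))
```

```text
start finger -50 0 [435.1 330.6]
start finger -50 13 [436.3 327.5]
start finger 50 0 [420.9 371.1]
start finger 50 13 [422.  368.3]
[582.57470025  56.44793621 116.72738987] [-3.49184740e-02  2.10617347e-01  1.53003254e+00 -1.36384627e-04
  1.40085559e+00 -1.37249663e+00]
[[ 29  28  23  22  26  26  27  37  56  66 108 194 230 229 229 229]
 [144 107  90  33  24  24  26  35  70  92 102 181 229 228 229 229]
 [217 206 180  72  29  31  24  32  71  97  98 172 228 229 229 228]
 [228 228 212 117  31  30  27  30  67  98  94 167 228 229 229 229]
 [228 229 216 129  29  30  28  28  65  98  91 164 229 229 228 229]
 [228 230 217 130  31  34  34  30  66 101 108 175 229 229 229 230]
 [229 230 219 140  29  36  33  27  65 109 154 219 229 229 230 230]
 [230 231 227 203 150  94  72  38  69 121 185 230 230 229 224 193]
 [230 230 230 227 219 206 203 191 166 176 221 230 230 230 212 114]
 [230 230 229 229 229 230 231 228 221 221 230 230 230 225 177  49]
 [230 230 229 229 229 231 230 229 229 230 230 230 230 210 100  31]
 [230 229 229 229 230 231 229 229 230 230 230 230 221 152  31  31]
 [230 229 229 229 230 230 229 229 230 230 230 230 207  72  29  31]
 [223 229 229 229 230 229 229 230 231 231 231 231 204  52  21  22]
 [173 190 199 220 223 229 229 231 231 231 231 231 206  60  15  16]
 [136 141 149 166 169 181 195 211 224 231 231 231 206  60  16  15]]
0 0 [291.4 210.9]
0 35 [290.8 202.8]
-35 0 [295.1 203.4]
-35 35 [294.7 195.4]
```

The visible tip, at about (291,203) px, fits a point about 35 mm higher than the reported TCP: predicted (290.8,202.8), against (291.4,210.9) at the reported height. So the fingertips probably passed over the knob. I'll go back, then come down slowly while watching the force and picture.

>>> servo_tool(plan=[[0,0,0,0,0,-0.5,-1],[0,0,0,0.5,0,-0.1,-1],[0,0,0,0.5,0,0,-1],[0,0,0,0.44,0,0,-1],[0,0,0,0,0,0.3,-1],[0,0,0,0,0,0.3,-1],[0,0,0,0,0,0,-1],[0,0,0,0,0,0.1,-1],[0,0,0,0,0,0.1,-1],[0,0,0,0,0,0,-1]])

```text
clock: 6.85
eef_pos: [511.7, 73.3, 106.5]
tool_rot: [-0.365, -3.12, 0.0]
wrist_force: [-0.0, -0.5, 0.2]
opening: -0.003
```

```bash
python3 st.py
```

```text
6.85 local [-96.6 -33.6] [511.7  73.3 106.5] F [-0.  -0.5  0.2] -0.003014965269843154 yaw err deg -0.01 tilt [-0.001 -0.    -1.   ]
to approach [ -1.6  -0.4 -11.5]
```

>>> servo_tool(plan=[[0,0,0,0,0,0.05,-1],[0,0,0,0,0,0.05,-1],[0,0,0,0,0,0.05,-1],[0,0,0,0,0,0,-1]])

```text
clock: 7.35
eef_pos: [511.7, 73.3, 99.1]
tool_rot: [-0.365, -3.12, 0.0]
wrist_force: [0.6, 0.3, 0.3]
opening: -0.0
```

At reading 99 there is still no contact, so the fingertip really is higher than reported. I'll go further down.

>>> servo_tool(plan=[[0,0,0,0,0,0.08,-1],[0,0,0,0,0,0.08,-1],[0,0,0,0,0,0.08,-1],[0,0,0,0,0,0,-1]])

```text
clock: 7.85
eef_pos: [511.6, 73.3, 86.9]
tool_rot: [-0.365, -3.12, 0.0]
wrist_force: [-0.7, -0.1, 0.1]
opening: 0.001
```

```bash
python3 st.py
python3 -c "
from h import *
u0,v0,w,h=215,150,130,100
cv2.imwrite('pics/d5.png',cv2.resize(save('side','side5.png')[v0:v0+h,u0:u0+w],None,fx=6,fy=6,interpolation=2)[:,:,::-1])
print((proj('side',status.state()['eef_pos'])-[215,150]+.5)*6)"
```

```text
7.85 local [-96.7 -33.7] [511.6  73.3  86.9] F [-0.7 -0.1  0.1] 0.0014526578529987393 yaw err deg -0.01 tilt [-0.001 -0.    -1.   ]
to approach [ -1.7  -0.3 -31.1]
[594.72042518 437.80573053]
```

View pics/d5.png

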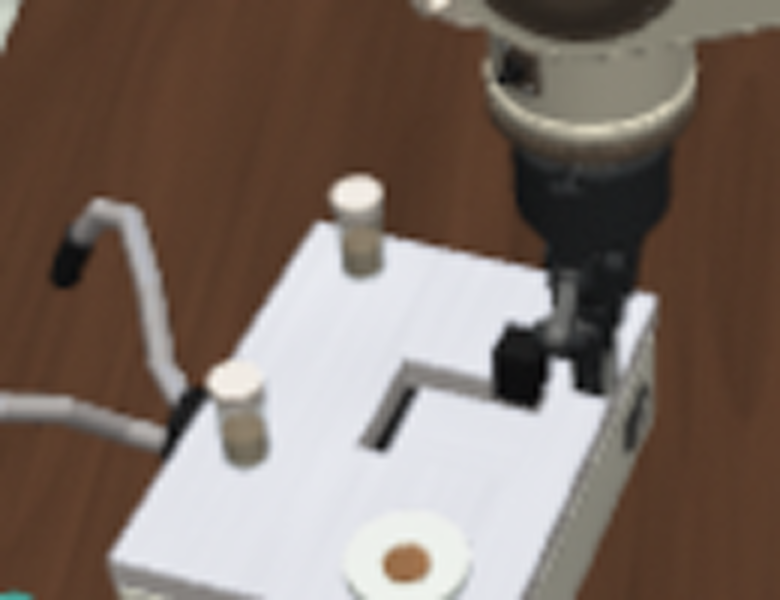

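The tip now shows at (590,395) in the crop, level with the lower part of the knob and on its near side (tip z about 118). Pushing.

>>> servo_tool(plan=[[0,0,0,-0.1,0,0,-1],[0,0,0,-0.1,0,0,-1],[0,0,0,-0.1,0,0,-1],[0,0,0,-0.1,0,0,-1],[0,0,0,-0.1,0,0,-1],[0,0,0,-0.1,0,0,-1],[0,0,0,-0.1,0,0,-1],[0,0,0,-0.1,0,0,-1]])

```text
clock: 8.9
eef_pos: [551.0, 64.0, 87.2]
tool_rot: [-0.365, -3.12, 0.0]
wrist_force: [-0.8, -1.1, 0.0]
opening: -0.003
```

```bash
cat > kn.py <<'E'
from h import *
save("side","side_k.png")
for r in optics.regions_of("side","knob_mid")[:2]:
    v,u=np.nonzero(r["pixels"]); print(round(r["p"],2),r["rect"],"knob local",loc(onz("side",u.mean(),v.mean(),125)))
E
python3 st.py; python3 kn.py
```

```text
8.9 local [-56.2 -33.6] [551.   64.   87.2] F [-0.8 -1.1  0. ] -0.002753832417581971 yaw err deg -0.01 tilt [-0. -0. -1.]
to approach [ 38.8  -0.4 -30.8]
0.42 [289.5, 202.4, 9.1, 16.8] knob local [-33.6 -28.9]
```

The knob is moving: it was at -57 and is now at about -33, and it trails the TCP by the expected 23 mm.

>>> servo_tool(plan=[[0,0,0,-0.1,0,0,-1],[0,0,0,-0.1,0,0,-1],[0,0,0,-0.1,0,0,-1],[0,0,0,-0.1,0,0,-1],[0,0,0,-0.1,0,0,-1],[0,0,0,-0.1,0,0,-1],[0,0,0,-0.1,0,0,-1],[0,0,0,-0.04,0,0,-1],[0,0,0,0,0,0,-1]])

```text
clock: 10.12
eef_pos: [586.9, 55.6, 87.3]
tool_rot: [0.365, 3.12, 0.0]
wrist_force: [-0.1, 0.7, -0.6]
opening: 0.003
```

```bash
python3 st.py; python3 kn.py
```

```text
10.125 local [-19.3 -33.5] [586.9  55.6  87.3] F [-0.1  0.7 -0.6] 0.0026312829307351335 yaw err deg -0.01 tilt [ 0.  0. -1.]
to approach [ 75.7  -0.5 -30.7]
0.66 [281.0, 200.3, 3.4, 14.9] knob local [  2.8 -29. ]
```

Now small steps until the far wall answers.

>>> servo_tool(plan=[[0,0,0,-0.03,0,0,-1],[0,0,0,-0.03,0,0,-1],[0,0,0,-0.02,0,0,-1],[0,0,0,0,0,0,-1]])

```text
clock: 10.72
eef_pos: [590.0, 54.8, 87.3]
tool_rot: [-0.365, -3.119, -0.0]
wrist_force: [-7.6, 1.6, 4.6]
opening: -0.001
```

>>> servo_tool(plan=[[0,0,0,-0.02,0,0,-1],[0,0,0,-0.02,0,0,-1],[0,0,0,0,0,0,-1]])

```text
clock: 11.1
eef_pos: [590.2, 54.8, 87.3]
tool_rot: [-0.364, -3.115, -0.0]
wrist_force: [-25.1, 4.4, 13.1]
opening: -0.001
```

```bash
python3 st.py; python3 kn.py
```

```text
11.1 local [-15.9 -33.5] [590.2  54.8  87.3] F [-25.1   4.4  13.1] -0.0013339117269311601 yaw err deg 0.02 tilt [-0.005  0.001 -1.   ]
to approach [ 79.3  -0.5 -30.3]
0.52 [280.3, 202.0, 5.6, 15.3] knob local [  4.3 -26.4]
```

It is against the far wall: 25 N and no more motion. Step 1 is done. Next I back off and go round to the right side of the knob.

>>> servo_tool(plan=[[0,0,0,0.1,0,0,-1],[0,0,0,0.4,0,0,-1],[0,0,0,0,-0.4,0,-1],[0,0,0,0,-0.5,0,-1],[0,0,0,-0.3,0,0,-1],[0,0,0,-0.4,0,0,-1],[0,0,0,-0.2,0,0,-1],[0,0,0,0,0,0,-1]])

```text
clock: 12.2
eef_pos: [602.0, 5.6, 86.9]
tool_rot: [-0.365, -3.12, 0.0]
wrist_force: [-0.5, 0.5, -0.1]
opening: -0.001
```

```bash
python3 st.py; python3 kn.py; python3 -c "
from h import *
u0,v0,w,h=215,150,130,100
cv2.imwrite('pics/d6.png',cv2.resize(cv2.imread('pics/side_k.png')[v0:v0+h,u0:u0+w],None,fx=6,fy=6,interpolation=2))"
```

```text
12.2 local [  6.9 -78.7] [602.    5.6  86.9] F [-0.5  0.5 -0.1] -0.0009314557013959314 yaw err deg -0.01 tilt [-0.001 -0.    -1.   ]
to approach [101.9  44.6 -31.1]
```

View pics/d6.png

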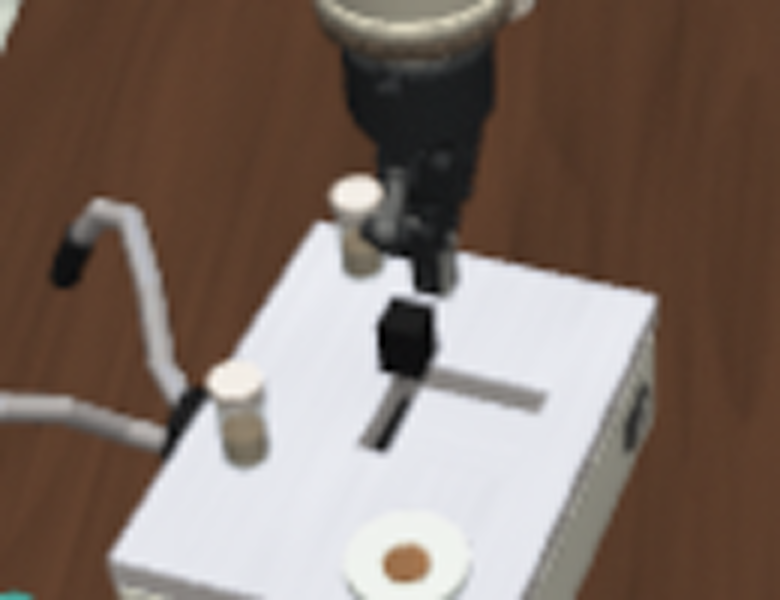

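The knob stands at the corner (405,335), the fingers are behind it on its right, and the vials and dish are untouched. Pushing sideways.

>>> servo_tool(plan=[[0,0,0,0,0.1,0,-1],[0,0,0,0,0.1,0,-1],[0,0,0,0,0.1,0,-1],[0,0,0,0,0.1,0,-1],[0,0,0,0,0.1,0,-1],[0,0,0,0,0.1,0,-1],[0,0,0,0,0.1,0,-1],[0,0,0,0,0.1,0,-1]])

```text
clock: 13.3
eef_pos: [611.0, 45.0, 87.3]
tool_rot: [0.365, 3.12, -0.0]
wrist_force: [0.8, -1.3, 1.9]
opening: 0.0
```

```bash
python3 st.py; python3 kn.py
```

```text
13.3 local [  6.5 -38.3] [611.   45.   87.3] F [ 0.8 -1.3  1.9] 0.00046416909556741597 yaw err deg -0.01 tilt [ 0. -0. -1.]
to approach [101.5   4.2 -30.7]
```

>>> servo_tool(plan=[[0,0,0,0,0.1,0,-1],[0,0,0,0,0.1,0,-1],[0,0,0,0,0.1,0,-1],[0,0,0,0,0.1,0,-1],[0,0,0,0,0,0,-1]])

```text
clock: 14.02
eef_pos: [615.5, 64.6, 87.2]
tool_rot: [-0.365, -3.12, -0.0]
wrist_force: [0.2, -0.3, -0.5]
opening: 0.004
```

```bash
python3 st.py; python3 kn.py
```

```text
14.025 local [  6.4 -18.1] [615.5  64.6  87.2] F [ 0.2 -0.3 -0.5] 0.0038119795571273643 yaw err deg 0.02 tilt [-0.  0. -1.]
to approach [101.4 -15.8 -30.7]
0.47 [354.2, 131.2, 11.2, 27.2] knob local [-153.5 -428. ]
0.44 [195.9, 188.4, 129.4, 90.3] knob local [-12.6  66.7]
```

>>> servo_tool(plan=[[0,0,0,0,0.06,0,-1],[0,0,0,0,0.04,0,-1],[0,0,0,0,0.03,0,-1],[0,0,0,0,0,0,-1]])

```text
clock: 14.62
eef_pos: [617.0, 70.6, 87.3]
tool_rot: [-0.365, -3.12, 0.0]
wrist_force: [0.1, -0.1, -0.5]
opening: 0.003
```

```bash
python3 st.py; python3 kn.py; python3 -c "
from h import *
u0,v0,w,h=215,150,130,100
cv2.imwrite('pics/d7.png',cv2.resize(cv2.imread('pics/side_k.png')[v0:v0+h,u0:u0+w],None,fx=6,fy=6,interpolation=2))"
```

```text
14.625 local [  6.5 -12. ] [617.   70.6  87.3] F [ 0.1 -0.1 -0.5] 0.0031787031392423596 yaw err deg -0.0 tilt [-0. -0. -1.]
to approach [101.5 -22.  -30.7]
0.56 [273.3, 208.2, 7.7, 16.2] knob local [ 7. 11.]
0.54 [250.6, 209.9, 9.3, 16.6] knob local [67.7 36. ]
```

View pics/d7.png

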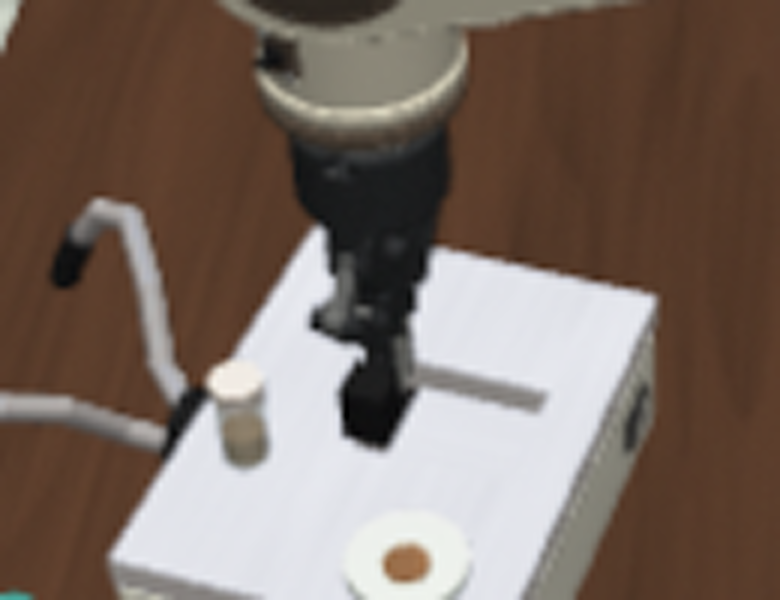

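The knob is near the slot's end at (375,405), not yet against the stop. The vial and dish still stand. Small steps from here.

>>> servo_tool(plan=[[0,0,0,0,0.03,0,-1],[0,0,0,0,0.03,0,-1],[0,0,0,0,0,0,-1]])

```text
clock: 15.1
eef_pos: [617.6, 72.9, 87.3]
tool_rot: [-0.366, -3.12, 0.002]
wrist_force: [-1.6, -5.3, 0.8]
opening: -0.003
```

>>> servo_tool(plan=[[0,0,0,0,0.02,0,-1],[0,0,0,0,0.02,0,-1],[0,0,0,0,0,0,-1]])

```text
clock: 15.48
eef_pos: [617.7, 73.3, 87.3]
tool_rot: [-0.366, -3.119, 0.005]
wrist_force: [-6.0, -17.1, 1.4]
opening: -0.0
```

It is against the end stop: 17 N while the tip hardly moves, at the expected TCP y of about -9. Retreating: off to the right, then up and back.

>>> servo_tool(plan=[[0,0,0,0,-0.1,0,-1],[0,0,0,0,-0.4,0,-1],[0,0,0,0,0,-0.5,-1],[0,0,0,0,0,-0.9,-1],[0,0,0,0,0,-0.9,-1],[0,0,0,0.7,0,-0.5,-1],[0,0,0,0.9,0,0,-1],[0,0,0,0.9,0,0,-1],[0,0,0,0.9,0,0,-1],[0,0,0,0.5,0,0,-1],[0,0,0,0,0,0,-1]])

```text
clock: 16.85
eef_pos: [421.6, 95.9, 227.9]
tool_rot: [0.364, 3.119, 0.0]
wrist_force: [0.6, -0.4, 0.0]
opening: -0.001
```

```bash
python3 st.py; python3 kn.py; python3 -c "
from h import *
o=[]
for n,(u0,v0,w,h,z) in dict(top=(245,125,100,100,4),side=(215,150,130,130,4)).items():
    o.append(cv2.resize(save(n,n+'9.png')[v0:v0+h,u0:u0+w],(400,400),interpolation=2)[:,:,::-1])
cv2.imwrite('pics/d9.png',np.hstack(o))"
```

```text
16.85 local [-189.4  -32.5] [421.6  95.9 227.9] F [ 0.6 -0.4  0. ] -0.0011980421838183814 yaw err deg 0.03 tilt [ 0.002  0.    -1.   ]
to approach [-94.3  -1.6 110.1]
```

View pics/d9.png

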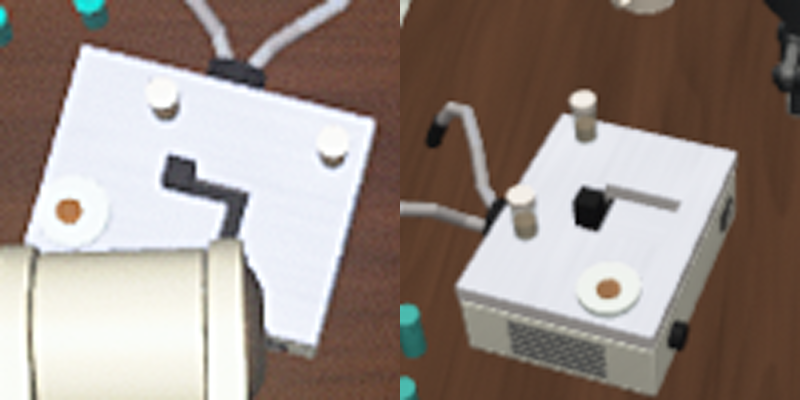

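Both views show the knob covering the slot's far-left end, at (180,172) in the top crop and (592,208) in the side crop. The vials and dish stand where they were and the arm is clear. Handing in.

```bash
python3 -c "
from bench import order
print(order.close_job())"
```

```text
the job is handed in; nothing more can be done
None
```

The filter lever is at the end of the L-slot, and I handed the job in at about 17 s of the 40 s allowed. `close_job` gives no verdict, so success rests on my own checks.

- **Pushes:** With the fingers shut, I pushed the knob's near face to the corner until the far wall stopped it (about 25 N, no more motion). I then went round to its right face and pushed it sideways until the end stop held it (about 17 N). The knob was never pinched.
- **Last pictures:** After the arm had backed off, both cameras showed the knob covering the end of the second leg. Both vials and the dish look unmoved, and the wrist force was about 0. I did not check the jar, mug, cap and notepad up close, but the arm never went near them.

Three things failed or disagreed:
- **Missed first push:** The fingers went past the knob without touching it. In the side pictures the fingertips sat about 30–35 mm higher than the reported tool position. I lowered the tool by that much, checking force and picture, and the second push worked. I did not find the cause.
- **Small position differences:** The side-camera estimates of the knob's sideways position were a few mm off the top-camera ones.
- **Missed detections:** The network failed to find the knob in several pictures, including the final one, so I judged the final position by eye and from the stop force.

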